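Index the turntable to the marking head and start the mark

ROBOT

A 6-joint arm with a two-finger parallel gripper is mounted at the origin on the work surface. World frame = base frame: x ahead of the robot, y to its left, z up, the work surface at z = 0. Lengths are in m, angles in rad, forces in N, time in s.
With the tool pointing down it reaches from about 0.375 to 0.975 m from the base axis. Payload 3.8 kg.
Tool frame: the origin (TCP) lies at the very end of the fingers, on their centre line; the grasp point (between the pads) lies 19 mm behind it; z points along the fingers, y is the line along which they close (so a half turn about z gives the same grasp; the last joint's range is limited). The gripper opens to 85 mm and grips with 20 to 120 N. Pads are 22 mm wide; open, the fingers measure 114 mm over their backs; the gripper's body (76 mm by 85 mm) begins 54 mm behind the grasp point. The pads swing forward as they close: fully open they stand 13 mm farther back than shut.
Start: joints at [1.146, 0.264, 1.604, -0, 1.274, -0.037], TCP at [0.255, 0.625, 0.231] pointing down, gripper open.
Joint ranges: [-2.63, 2.63], [-0.94, 2.18], [0.31, 2.57], [-1.31, 4.45], [0, 2.66], [-2.55, 2.55]. Speed limits (rad/s): [2.57, 2.57, 3.14, 3.14, 3.14, 3.14].

INTERFACE

Orientations are given as a rotation vector (axis times angle).
In Python, from workcell import read_state, read_camera, calibration, finish_job gives the robot as it stands.
- The arm moves only by the tool step_arm, never from a script. Its argument "commands" is a list of rows, each an object of numbers: "fingers": the gripper's target within -1 to 1 (shut at 1, half-way at 0, fully open at -1); "dx", "dy", "dz": the shift along the tool's x, y, z in m; "roll": the turn about the tool's z in degrees. In form: [{"fingers": .., "dx": .., "dy": .., "dz": .., "roll": ..}, ...]. A call has 1 to 8 rows; each row is the pose to reach, as a shift and turn from the pose commanded when the call began, along the tool's axes at that moment; what a row does not reach only later rows make up. A row lasts 1/8 s, in which the tool goes at most 62.5 mm and 10.7 degrees, less where a joint would pass 70% of its speed; a pose out of reach is approached as far as the arm can. A call with a gripper value outside its range is refused whole. The fingers move at their own pace and stop on an object; "squeeze" is the grip in N (left out, the last holds). Time passes only in rows, so rows that repeat a pose let the fingers close. It gives the time, the measured TCP pose, the force, the opening and the grip force at its end, in the units of the state.
- read_state(): the state, without advancing time (a new reading comes with each control period).
- read_camera(name): name is "scene" or "top"; returns (picture, depth): 480x640x3 uint8, blue, green, red; 480x640 float32, m along the optical axis (not along the pixel's ray), 0 where there is no reading.
- calibration(name): a dict with "intrinsics" (3x3 intrinsics, pixels), "world_to_cam" (4x4, takes a point from world to camera coordinates). Camera axes: x right, y up, looking along -z (the intrinsics and any distortion apply to the point x, -y, -z); pixel columns grow to the right and rows downward; lengths in m; the calibration is good to about 2 mm. A picture is of the moment at which its call begins. calibration takes no time and is no camera call.
- finish_job(): hands the job in; it is judged then, once.
The state is a dict: "time": time; "q": joint angles; "joint_vel": joint speeds; "joint_torque": joint torques, N m; "tool_pos": TCP position; "tcp_rot": TCP orientation; "wrist_force": force on the tool from outside, world axes, zero at the start; "torque": the same for the moment, N m; "width": opening from 0.0 (shut) to 1.0 (fully open); "grip_force": force on a finger pad.
Only numpy, scipy, OpenCV 4.12 (cv2) and the standard library are available. Lean on these libraries where they do the work, as an engineer would, in place of code of your own. Each camera call takes 0.05 s, during which the arm holds its last target. There are 200 camera calls.

TASK

With a fingertip, push on the turntable's spokes to turn it until the flanged hub stands squarely in front of the marking head's nozzle; then, with the hub there, press the low flat start button fully down and let it come up again. Pick nothing up, do not touch the three parts that stand on the turntable or press the mushroom-shaped stop button, and leave everything else on the bench where it is.

Things in the scene. Friction and masses are not known exactly. Their poses are not given: they have to be found in the camera images.
- hub_center (a point): The flanged hub, the part to be marked: a loose steel part on one of the turntable's three pins, a round flange 58 mm across and 8 mm thick at the bottom with a barrel 27 mm across rising from it, 34 mm high in all, 18 mm bore. The point is its centre, 17 mm above its underside; 55 mm from the turntable's axis.
- sleeve_center (a point): A plain steel sleeve without flange, loose on another of the pins: 27 mm across, 34 mm high. The point is its centre.
- block_center (a point): A square steel block with a bore, loose on the third pin: 38 x 38 x 24 mm high. The point is its centre.
- turntable: Dark steel disc 170 mm across, top 68 mm above the bench, on a narrower blue base. Origin on its axis at the disc's underside (52 mm up), z up. Level spokes stand out along its own +x and 120 degrees either way; the pins stand half-way between spokes, 55 mm from the axis. Turns either way, several turns, with light drag (0.2 Nm, about 2 N at a spoke), and stays where left.
- spokes: The three spokes, carried by the turntable (same origin and axes): steel rods 12 mm thick, centre 60 mm above the bench, from the disc's rim (85 mm from the axis) to a 20 mm black ball centred 132 mm from the axis. The space under and between them is open down to the bench.
- nozzle (a point): Tip of the dark cone nozzle of the marking head, a fixed low white box (64 mm wide, top 99 mm above the bench) beside the turntable. The nozzle points at the turntable's axis; the tip is 150 mm from it and 75 mm up, and the head lies wholly behind the tip, 105 mm back. This point's +x points straight away from the turntable's axis, into the head; its y is level, sideways.
- start_top (a point): The start button: low, flat, grey, 24 mm across, in a 40 mm metal collar, on top of the grey control box (100 x 150 x 45 mm high, fixed to the bench). The point is the middle of its upper face, 67 mm above the bench when it is up; it is pressed straight down.
- start (a joint): Travel of the start button: 0 up, 0.006 m fully down; springs back; 5 N holds it fully down.
- stop_top (a point): The stop button: a grey mushroom with a domed head 54 mm across, on the same box, 80 mm from the start button, standing higher (top 85 mm above the bench). The point is the middle of its top.
- stop (a joint): Travel of the stop button: 0 up, 0.006 m fully down; springs back.
- tray: Grey open parts tray, 110 x 150 x 45 mm high, loose; origin at the centre of its underside. It stands on the other side of the turntable from the control box.
- spare: Spare square block (38 x 38 x 24 mm) lying in the tray; origin at the centre of its underside.
- bottle: White bottle, 60 mm across, 150 mm high, loose; origin at the centre of its underside.
- mug: White mug, 76 mm across, 90 mm high, loose; origin at the centre of its underside.
- driver: Screwdriver, 190 mm long, lying on the bench between robot and turntable; origin at its underside, near its middle.

How it is judged:
By the outcome, as a careful person would: the job done as asked, in the order asked, and still so for the second after the job is handed in, with the robot touching nothing.
It also fails if it takes over 58 s, if anything falls off the work surface, if the arm or the gripper's body presses on something with over 40 N, if the wrist force passes 120 N, or if a joint passes its speed limit or range.

## Working session

There is one attempt and no reset: what is moved stays moved. The work goes in short steps, Python scripts to look and compute and a tool call to move; the robot and the scene stay as the last step left them, time stands still between calls to the robot, and variables do not carry over. Pictures are saved under pics/ and viewed, at most 10 in all, crops included, and the job is handed in when it is done.

Besides the shell and the picture viewer there is one more tool, called after "Emit:" by a JSON object that holds its "name" and its "arguments", one argument or row to a line. step_arm: Moves the arm, as the interface text tells. Its arguments: {"type":"object","properties":{"commands":{"type":"array","items":{"type":"object","properties":{"fingers":{"type":"number"},"dx":{"type":"number"},"dy":{"type":"number"},"dz":{"type":"number"},"roll":{"type":"number"}}}},"squeeze":{"type":"number"}},"required":["commands"]}

```bash
mkdir -p pics
cat > h.py <<'E'
import numpy as np,cv2
from workcell import *
def world(name,uv,depth=None,z=None):
    c=calibration(name);K=np.array(c["intrinsics"]);M=np.linalg.inv(np.array(c["world_to_cam"]))
    u,v=uv;d=np.array([(u-K[0,2])/K[0,0],-(v-K[1,2])/K[1,1],-1.])
    o=M[:3,3];r=M[:3,:3]@d
    t=depth if z is None else (z-o[2])/r[2]
    return o+t*r
E
python3 - <<'E'
from h import *
for n in("top","scene"):
    p,d=read_camera(n);cv2.imwrite(f"pics/{n}0.png",p);np.save(n+"d.npy",d)
    c=calibration(n);print(c);
s=read_state();print(s)
E
```

```text
{'intrinsics': array([[496.07633744,   0.        , 321.69961444],
       [  0.        , 496.07633744, 237.49035249],
       [  0.        ,   0.        ,   1.        ]]), 'world_to_cam': array([[-0.01066237, -0.99982728,  0.01522271,  0.01285834],
       [ 0.99375382, -0.00890395,  0.11123874, -0.57291419],
       [-0.11108399,  0.01631369,  0.99367712, -1.10719224],
       [ 0.        ,  0.        ,  0.        ,  1.        ]])}
{'intrinsics': array([[605.56607111,   0.        , 316.42430242],
       [  0.        , 605.56607111, 240.92148243],
       [  0.        ,   0.        ,   1.        ]]), 'world_to_cam': array([[-0.31902491,  0.94774148,  0.00303413,  0.14195986],
       [-0.73706719, -0.25011854,  0.62783173,  0.34495345],
       [ 0.59578106,  0.1980576 ,  0.77834319, -1.54391939],
       [ 0.        ,  0.        ,  0.        ,  1.        ]])}
{'time': 0.1, 'q': array([ 1.14612133e+00,  2.64674784e-01,  1.60524335e+00,  6.84993257e-06,
        1.27369865e+00, -3.68478405e-02]), 'joint_vel': array([ 0.0003056 , -0.00352631, -0.00355947, -0.00067807, -0.00024169,
        0.00016671]), 'joint_torque': array([ 1.18214302e-03, -5.16706216e+01, -3.68591130e+01, -1.47931505e-04,
        6.38584679e-03,  1.33358935e-06]), 'tool_pos': array([0.2549644 , 0.62428027, 0.23008537]), 'tcp_rot': array([-0.60529912, -3.08224904,  0.0030924 ]), 'wrist_force': array([ 0.15312122, -0.17924969,  0.29521788]), 'torque': array([ 0.02738055, -0.04057952,  0.01200016]), 'grip_force': 0.0, 'width': 0.995145049361815}
```

View pics/top0.png

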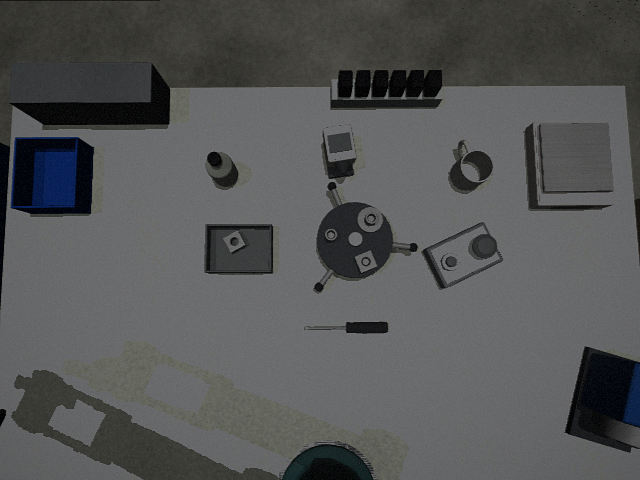

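View pics/scene0.png

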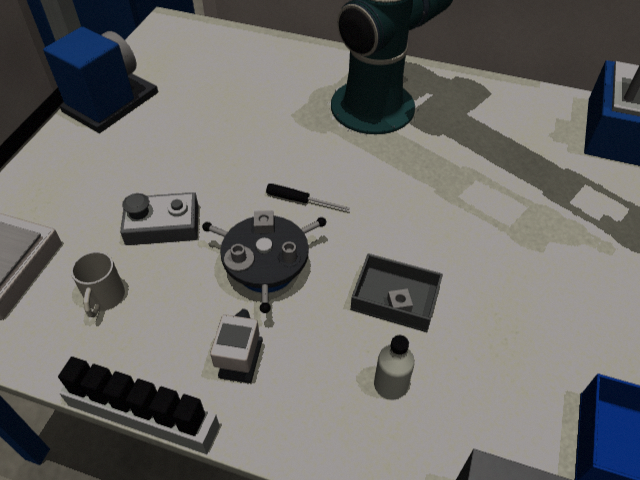

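Run:
```python
from h import *
p=cv2.imread("pics/top0.png")[110:300,300:520]
p=np.clip(p.astype(float)*1.7,0,255).astype('uint8')
cv2.imwrite("pics/crop0.png",cv2.resize(p,(660,570),interpolation=cv2.INTER_CUBIC))
```

```text
(no output)
```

View pics/crop0.png

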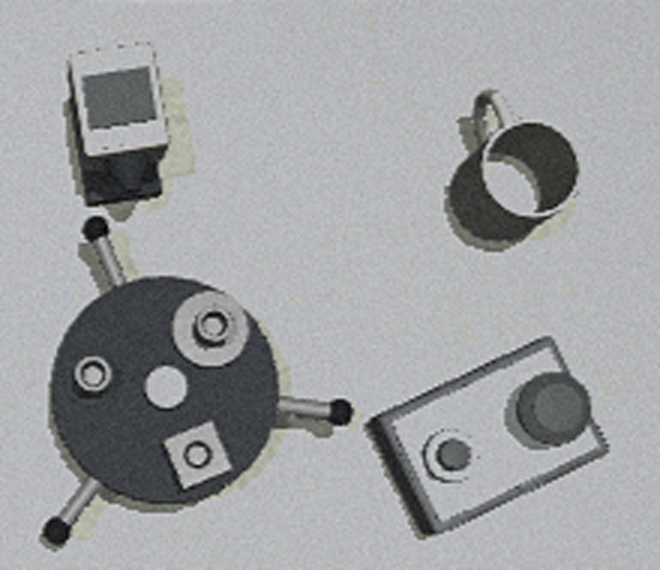

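Run:
```python
from h import *
f=lambda u,v,z:world("top",(300+u/3-.33,110+v/3-.33),z=z)[:2]
B=np.array([f(96,227,.06),f(341,411,.06),f(57,532,.06)])
A=np.c_[2*B,np.ones(3)];s=np.linalg.solve(A,(B**2).sum(1));c=s[:2];print("c",c,"mean",B.mean(0),"r",np.sqrt(s[2]+c@c))
c=B.mean(0)
ang=lambda p:(np.degrees(np.arctan2(p[1]-c[1],p[0]-c[0])),np.hypot(*(p-c)))
for b in B:print("ball",b,ang(b))
print("disc",f(166,390,.068))
h=f(211,326,.102);print("hub top",h,ang(h)); h=f(211,329,.076);print("flange",h,ang(h))
H=np.array([f(70,53,.099),f(153,43,.099),f(165,145,.099),f(86,155,.099)])
m=H.mean(0);print("head",H,ang(m)); fr=(H[2]+H[3])/2;bk=(H[0]+H[1])/2;print(ang(fr),ang(bk),ang(bk-fr+c))
for n,u,v,z in(("start",455,455,.067),("stop",556,407,.085),("mugtop",530,168,.09)):print(n,f(u,v,z))
print("box",[f(*q,.045) for q in((390,415),(547,345),(603,448),(440,530))])
for n,u,v in(("drvL",304,328),("drvR",388,327)):print(n,world("top",(u,v),z=.01))
print("tray",[world("top",q,z=.045)[:2] for q in((272,224),(272,272))])
```

```text
c [ 0.56505923 -0.06557038] mean [ 0.56518437 -0.06600816] r 0.13305163693721614
ball [ 0.68860027 -0.01617049] (np.float64(21.989784787889082), np.float64(0.13309875510361086))
ball [ 0.54733117 -0.19743567] (np.float64(-97.73574422063041), np.float64(0.13263455844007682))
ball [0.45962166 0.01558168] (np.float64(142.29942096030572), np.float64(0.1334180933639058))
disc [ 0.56343226 -0.06619406]
hub top [ 0.60598753 -0.09671508] (np.float64(-36.963732321944335), np.float64(0.05106674744539481))
flange [ 0.60765135 -0.09966746] (np.float64(-38.40031390083665), np.float64(0.0541884910973502))
head [[ 0.81099421  0.00283089]
 [ 0.81829093 -0.05864797]
 [ 0.74094623 -0.06613672]
 [ 0.73381281 -0.00804961]] (np.float64(9.030656202261994), np.float64(0.21347277785886423))
(np.float64(9.53217381102784), np.float64(0.17460597791044133)) (np.float64(8.683649746360977), np.float64(0.2523508947947233)) (np.float64(6.77920460420626), np.float64(0.07780704148338921))
start [ 0.51319462 -0.27967046]
stop [ 0.54652689 -0.35027499]
mugtop [ 0.72421295 -0.33760282]
box [array([ 0.54531697, -0.23758664]), array([ 0.59776634, -0.35957756]), array([ 0.51874384, -0.3985028 ]), array([ 0.4582799 , -0.27223888])]
drvL [0.36705013 0.04968058 0.01      ]
drvR [ 0.3670557  -0.14333754  0.01      ]
tray [array([0.60340939, 0.12009407]), array([0.49446963, 0.12004331])]
```

Emit:
{"name": "step_arm", "arguments": {
  "commands": [
    {"fingers":1,"dx":-0.04,"dy":-0.04,"dz":0,"roll":-10},
    {"fingers":1,"dx":-0.08,"dy":-0.08,"dz":0,"roll":-20},
    {"fingers":1,"dx":-0.12,"dy":-0.12,"dz":0,"roll":-22},
    {"fingers":1,"dx":-0.16,"dy":-0.16,"dz":0,"roll":-22},
    {"fingers":1,"dx":-0.2,"dy":-0.2,"dz":0,"roll":-22},
    {"fingers":1,"dx":-0.24,"dy":-0.24,"dz":0,"roll":-22},
    {"fingers":1,"dx":-0.28,"dy":-0.28,"dz":0,"roll":-22},
    {"fingers":1,"dx":-0.28,"dy":-0.28,"dz":0,"roll":-22}
  ]
}}

```text
time: 1.1
tool_pos: [0.4095, 0.2565, 0.2309]
tcp_rot: [-0.015, -3.141, 0.002]
wrist_force: [-0.4, -0.6, 0.3]
width: 0.002
grip_force: 0.0
```

Emit:
{"name": "step_arm", "arguments": {
  "commands": [
    {"fingers":1,"dx":-0.025,"dy":-0.055,"dz":0,"roll":0},
    {"fingers":1,"dx":-0.045,"dy":-0.11,"dz":0,"roll":0},
    {"fingers":1,"dx":-0.07,"dy":-0.165,"dz":0.03,"roll":0},
    {"fingers":1,"dx":-0.09,"dy":-0.22,"dz":0.06,"roll":0},
    {"fingers":1,"dx":-0.09,"dy":-0.22,"dz":0.1,"roll":0},
    {"fingers":1,"dx":-0.09,"dy":-0.22,"dz":0.14,"roll":0},
    {"fingers":1,"dx":-0.09,"dy":-0.22,"dz":0.18,"roll":0},
    {"fingers":1,"dx":-0.09,"dy":-0.22,"dz":0.18,"roll":0}
  ]
}}

```text
time: 2.1
tool_pos: [0.4939, 0.0402, 0.0477]
tcp_rot: [-0.005, -3.133, -0.0]
wrist_force: [0.3, 0.2, -0.1]
width: 0.002
grip_force: 0.0
```

Run:
```python
from h import *
p,d=read_camera("scene")
p=np.clip(p[160:400,160:400].astype(float)*1.7,0,255).astype('uint8')
cv2.imwrite("pics/s1.png",cv2.resize(p,(600,600),interpolation=cv2.INTER_CUBIC))
s=read_state();print(s['tool_pos'],s['wrist_force'])
```

```text
[0.49615726 0.04020387 0.0499969 ] [-0.40440635 -0.29613232  0.18913799]
```

View pics/s1.png

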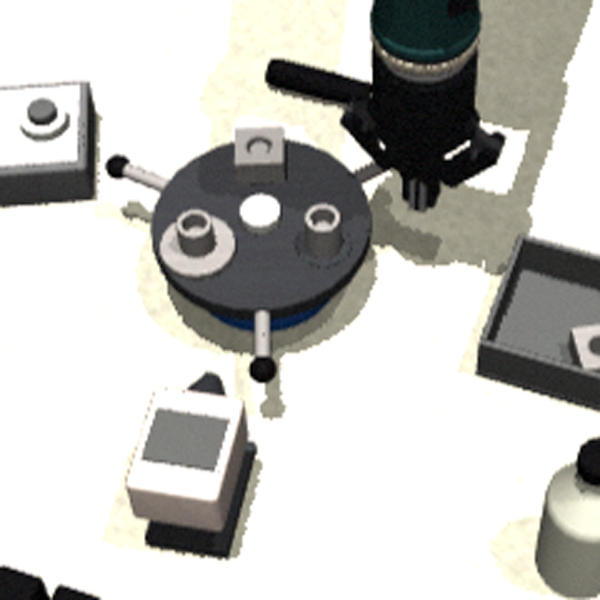

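Emit:
{"name": "step_arm", "arguments": {
  "commands": [
    {"fingers":1,"dx":0.006,"dy":-0.01,"dz":0,"roll":0},
    {"fingers":1,"dx":0.013,"dy":-0.02,"dz":0,"roll":0},
    {"fingers":1,"dx":0.022,"dy":-0.03,"dz":0,"roll":0},
    {"fingers":1,"dx":0.028,"dy":-0.038,"dz":0,"roll":0},
    {"fingers":1,"dx":0.034,"dy":-0.047,"dz":0,"roll":0},
    {"fingers":1,"dx":0.038,"dy":-0.055,"dz":0,"roll":0},
    {"fingers":1,"dx":0.041,"dy":-0.062,"dz":0,"roll":0},
    {"fingers":1,"dx":0.041,"dy":-0.062,"dz":0,"roll":0}
  ]
}}

```text
time: 3.15
tool_pos: [0.4552, -0.023, 0.0507]
tcp_rot: [-0.007, -3.139, 0.0]
wrist_force: [-0.4, 0.6, -0.9]
width: 0.001
grip_force: 0.0
```

Run:
```python
from h import *
p,d=read_camera("top")
p=np.clip(p[110:300,300:520].astype(float)*1.7,0,255).astype('uint8')
cv2.imwrite("pics/t2.png",cv2.resize(p,(660,570),interpolation=cv2.INTER_CUBIC))
s=read_state();print(s['tool_pos'],s['wrist_force'])
t=world("scene",(243.2,311),z=.077);print(t,np.degrees(np.arctan2(t[1]+.066,t[0]-.565)),np.hypot(t[1]+.066,t[0]-.565))
```

```text
[ 0.45528124 -0.02270947  0.05059178] [0.2184397  1.05610993 0.14318253]
[ 0.71624817 -0.04496144  0.077     ] 7.919005453427018 0.1527043828129307
```

View pics/t2.png

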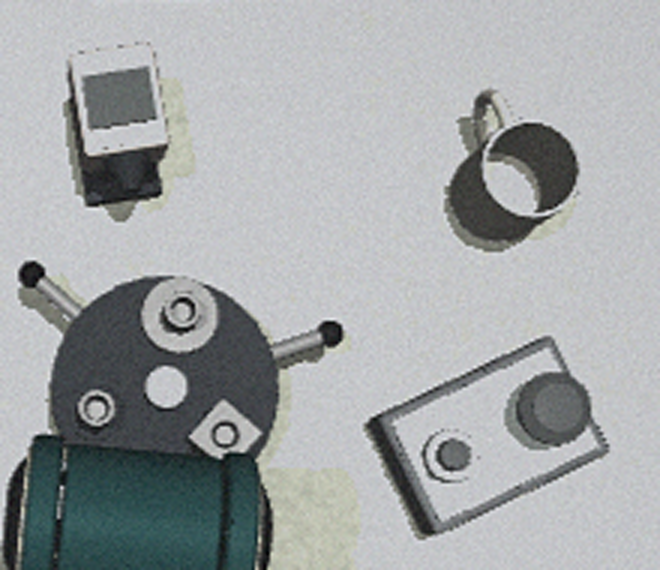

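```bash
cat > m.py <<'E'
from h import *
def cloud(n,d):
    c=calibration(n);K=np.array(c["intrinsics"]);M=np.linalg.inv(np.array(c["world_to_cam"]))
    v,u=np.mgrid[:480,:640]
    P=np.stack([(u-K[0,2])/K[0,0]*d,-(v-K[1,2])/K[1,1]*d,-d],-1)
    return P@M[:3,:3].T+M[:3,3]
E
python3 - <<'E'
from m import *
f=lambda u,v,z:world("top",(300+u/3-.33,110+v/3-.33),z=z)[:2]
c=np.array([.565,-.066])
ang=lambda p:(np.degrees(np.arctan2(p[1]-c[1],p[0]-c[0])),np.hypot(*(p-c)))
print([ang(f(*q,.06)) for q in((31,273),(330,334))])
for n in("top","scene"):
    P=cloud(n,np.load(n+"d.npy"));z=P[...,2]
    def sel(x0,x1,y0,y1,z0,z1): 
        m=(P[...,0]>x0)&(P[...,0]<x1)&(P[...,1]>y0)&(P[...,1]<y1)&(z>z0)&(z<z1);return P[m]
    h=sel(.70,.87,-.12,.06,.092,.106)
    r=cv2.minAreaRect((h[:,:2]*1000).astype(np.float32));print(n,len(h),r,h.mean(0),ang(np.array(r[0])/1000))
    t=sel(.705,.75,-.09,.0,.06,.092)
    if len(t):k=t[np.argsort(t[:,0])][:8];print(len(t),k.mean(0),ang(k.mean(0)[:2]))
    d=sel(.46,.66,-.17,.04,.064,.072);r=cv2.minEnclosingCircle((d[:,:2]*1000).astype(np.float32));print("disc",r)
E
```

```text
[(np.float64(48.19281499430557), np.float64(0.13309204561109622)), (np.float64(-72.052855667837), np.float64(0.13135669163984645))]
top 976 ((772.724365234375, -33.17341613769531), (88.86361694335938, 63.98929214477539), 8.556110382080078) [ 0.77555897 -0.03240405  0.09717837] (np.float64(8.980161693497383), np.float64(0.21030215529112625))
211 [ 0.71350096 -0.04151738  0.07763086] (np.float64(9.361857940092756), np.float64(0.15050559674521052))
disc ((547.1805419921875, -53.72724914550781), 115.21045684814453)
scene 1623 ((775.0269165039062, -34.57317352294922), (87.111328125, 64.69424438476562), 8.447761535644531) [ 0.77988064 -0.03248966  0.09825271] (np.float64(8.510164674944207), np.float64(0.21236513621250894))
109 [ 0.71456564 -0.04073763  0.08029407] (np.float64(9.58705428596987), np.float64(0.15168410190595258))
disc ((547.8890380859375, -54.319923400878906), 115.4760971069336)
```

Emit:
{"name": "step_arm", "arguments": {
  "commands": [
    {"fingers":1,"dx":0.002,"dy":-0.006,"dz":0,"roll":0},
    {"fingers":1,"dx":0.004,"dy":-0.012,"dz":0,"roll":0},
    {"fingers":1,"dx":0.0065,"dy":-0.019,"dz":0,"roll":0},
    {"fingers":1,"dx":0.0075,"dy":-0.026,"dz":0,"roll":0},
    {"fingers":1,"dx":0.0085,"dy":-0.032,"dz":0,"roll":0},
    {"fingers":1,"dx":0.009,"dy":-0.037,"dz":0,"roll":0},
    {"fingers":1,"dx":0.009,"dy":-0.04,"dz":0,"roll":0},
    {"fingers":1,"dx":0.009,"dy":-0.04,"dz":0,"roll":0}
  ]
}}

```text
time: 4.2
tool_pos: [0.4471, -0.0628, 0.0512]
tcp_rot: [-0.006, -3.141, 0.001]
wrist_force: [-0.1, 0.5, -0.0]
width: -0.005
grip_force: 0.1
```

Run:
```python
from h import *
p,d=read_camera("top")
p=np.clip(p[110:300,300:520].astype(float)*1.7,0,255).astype('uint8')
cv2.imwrite("pics/t3.png",cv2.resize(p,(660,570),interpolation=cv2.INTER_CUBIC))
s=read_state();print(s['tool_pos'],s['wrist_force'])
```

```text
[ 0.4468662  -0.06264766  0.05107441] [-0.05520286 -0.65593573 -0.01414582]
```

View pics/t3.png

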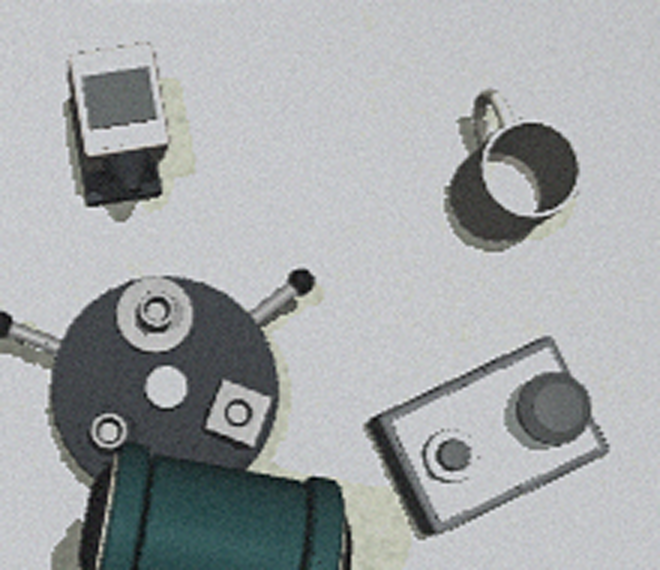

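```bash
cat > ball.py <<'E'
from h import *
c=np.array([.565,-.066])
ang=lambda p:(np.degrees(np.arctan2(p[1]-c[1],p[0]-c[0])),np.hypot(*(p-c)))
def ball(g,uv):
    u,v=map(int,uv);w=g[v-7:v+8,u-7:u+8];m=(w<22).astype(np.uint8)
    n,l,s,q=cv2.connectedComponentsWithStats(m);k=1+np.argmax(s[1:,4]);q=q[k]+[u-7,v-7]
    return ang(world("top",q,z=.06)[:2])+(s[k,4],)
E
python3 - <<'E'
from ball import *
g=cv2.cvtColor(cv2.imread("pics/top0.png"),6)
print([ball(g,q) for q in((332,186),(413,247),(319,287))])
p,d=read_camera("top");g=cv2.cvtColor(p,6)
print([ball(g,q) for q in((301,217),(400,203))])
E
```

```text
[(np.float64(22.385684192656424), np.float64(0.13227866600816918), np.int32(39)), (np.float64(-98.04582760976177), np.float64(0.1325006935467955), np.int32(33)), (np.float64(139.84502255110846), np.float64(0.13238478468543446), np.int32(17))]
[(np.float64(67.49504406537251), np.float64(0.13310994708969787), np.int32(32)), (np.float64(-52.21864929012776), np.float64(0.13297413179892242), np.int32(22))]
```

Emit:
{"name": "step_arm", "arguments": {
  "commands": [
    {"fingers":1,"dx":0,"dy":-0.001,"dz":0,"roll":0},
    {"fingers":1,"dx":0,"dy":-0.002,"dz":0,"roll":0},
    {"fingers":1,"dx":0,"dy":-0.002,"dz":0,"roll":0},
    {"fingers":1,"dx":0,"dy":0.01,"dz":0,"roll":0},
    {"fingers":1,"dx":0.01,"dy":0.03,"dz":0,"roll":0},
    {"fingers":1,"dx":0.01,"dy":0.03,"dz":-0.05,"roll":0},
    {"fingers":1,"dx":0.01,"dy":0.03,"dz":-0.1,"roll":0},
    {"fingers":1,"dx":0.01,"dy":0.03,"dz":-0.13,"roll":0}
  ]
}}

```text
time: 5.3
tool_pos: [0.4388, -0.032, 0.1843]
tcp_rot: [0.005, 3.137, -0.001]
wrist_force: [0.5, -0.8, 0.3]
width: 0.001
grip_force: 0.0
```

Run:
```python
from ball import *
p,d=read_camera("top");g=cv2.cvtColor(p,6);cv2.imwrite("pics/t4.png",p)
print([ball(g,q) for q in((301,217),(400,203))])
s=read_state();print(s['tool_pos'],s['wrist_force'],s['q'])
```

```text
[(np.float64(68.49359597614215), np.float64(0.13208599492920095), np.int32(33)), (np.float64(-51.788388361463575), np.float64(0.13272958471439297), np.int32(29))]
[ 0.44098522 -0.03225085  0.18799101] [2.17595046 0.15050578 2.81909613] [-1.29149237e-01 -1.62994014e-01  2.13294858e+00 -2.74434055e-04
  1.16184768e+00 -1.69656977e+00]
```

Emit:
{"name": "step_arm", "arguments": {
  "commands": [
    {"fingers":1,"dx":-0.012,"dy":-0.04,"dz":0,"roll":10},
    {"fingers":1,"dx":-0.024,"dy":-0.08,"dz":0,"roll":20},
    {"fingers":1,"dx":-0.036,"dy":-0.12,"dz":0,"roll":30},
    {"fingers":1,"dx":-0.048,"dy":-0.16,"dz":0,"roll":40},
    {"fingers":1,"dx":-0.06,"dy":-0.2,"dz":0,"roll":50},
    {"fingers":1,"dx":-0.076,"dy":-0.248,"dz":0,"roll":60},
    {"fingers":1,"dx":-0.076,"dy":-0.248,"dz":0,"roll":65},
    {"fingers":1,"dx":-0.076,"dy":-0.248,"dz":0,"roll":65}
  ]
}}

```text
time: 6.35
tool_pos: [0.5125, -0.2806, 0.1807]
tcp_rot: [-1.692, -2.646, 0.0]
wrist_force: [-0.1, 1.2, -0.1]
width: -0.002
grip_force: 0.0
```

Emit:
{"name": "step_arm", "arguments": {
  "commands": [
    {"fingers":1,"dx":0,"dy":0,"dz":0.02,"roll":0},
    {"fingers":1,"dx":0,"dy":0,"dz":0.04,"roll":0},
    {"fingers":1,"dx":0,"dy":0,"dz":0.06,"roll":0},
    {"fingers":1,"dx":0,"dy":0,"dz":0.08,"roll":0},
    {"fingers":1,"dx":0,"dy":0,"dz":0.09,"roll":0},
    {"fingers":1,"dx":0,"dy":0,"dz":0.095,"roll":0},
    {"fingers":1,"dx":0,"dy":0,"dz":0.095,"roll":0}
  ]
}}

```text
time: 7.22
tool_pos: [0.5126, -0.2807, 0.0863]
tcp_rot: [1.693, 2.646, 0.0]
wrist_force: [-0.9, -0.3, -0.1]
width: -0.003
grip_force: 0.0
```

Run:
```python
from h import *
p,d=read_camera("scene")
p=np.clip(p[130:280,90:290].astype(float)*1.7,0,255).astype('uint8')
cv2.imwrite("pics/s5.png",cv2.resize(p,(800,600),interpolation=cv2.INTER_CUBIC))
s=read_state();print(s['tool_pos'],s['wrist_force'],s['tcp_rot'])
```

```text
[ 0.51293698 -0.28093303  0.0867619 ] [ 0.583133   -0.81350894 -0.29139253] [1.69264571e+00 2.64552173e+00 1.01900279e-05]
```

View pics/s5.png

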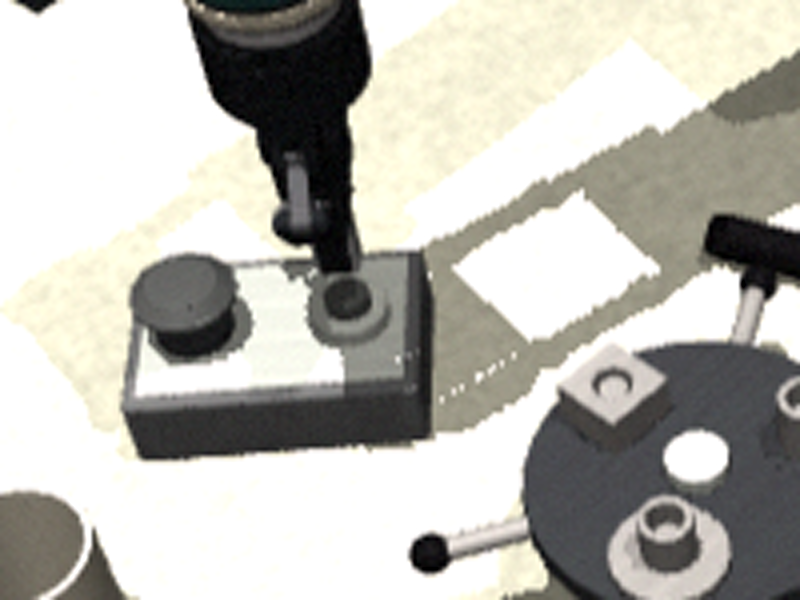

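Run:
```python
from h import *
print("start scene",world("scene",(90+348/4-.4,130+297/4-.4),z=.067))
c=calibration("scene");W=np.array(c["world_to_cam"]);K=np.array(c["intrinsics"])
q=W@[.5127,-.2808,.0867,1];print((K[0,0]*q[0]/-q[2]+K[0,2]-90)*4,(K[1,1]*-q[1]/-q[2]+K[1,2]-130)*4)
t,d=cv2.imread("pics/top0.png"),0
print(world("top",(300+454/3-.33,110+455/3-.33),z=.067))
```

```text
start scene [ 0.51650775 -0.27802179  0.067     ]
338.01095483186623 262.54772824972247
[ 0.51320183 -0.27892686  0.067     ]
```

Emit:
{"name": "step_arm", "arguments": {
  "commands": [
    {"fingers":1,"dx":0.001,"dy":0.003,"dz":0.008,"roll":0},
    {"fingers":1,"dx":0.001,"dy":0.003,"dz":0.015,"roll":0},
    {"fingers":1,"dx":0.001,"dy":0.003,"dz":0.019,"roll":0},
    {"fingers":1,"dx":0.001,"dy":0.003,"dz":0.022,"roll":0},
    {"fingers":1,"dx":0.001,"dy":0.003,"dz":0.024,"roll":0},
    {"fingers":1,"dx":0.001,"dy":0.003,"dz":0.025,"roll":0},
    {"fingers":1,"dx":0.001,"dy":0.003,"dz":0.025,"roll":0}
  ]
}}

```text
time: 8.15
tool_pos: [0.5146, -0.2782, 0.0614]
tcp_rot: [-1.693, -2.646, -0.0]
wrist_force: [-1.9, 1.5, 4.2]
width: -0.002
grip_force: 2.3
```

Contact is made (about 4 N); I'll go a little further until the force shows the end stop.

Emit:
{"name": "step_arm", "arguments": {
  "commands": [
    {"fingers":1,"dx":0,"dy":0,"dz":0.001,"roll":0},
    {"fingers":1,"dx":0,"dy":0,"dz":0.002,"roll":0},
    {"fingers":1,"dx":0,"dy":0,"dz":0.002,"roll":0},
    {"fingers":1,"dx":0,"dy":0,"dz":0.002,"roll":0}
  ]
}}

```text
time: 8.65
tool_pos: [0.5149, -0.2785, 0.0609]
tcp_rot: [1.693, 2.646, 0.0]
wrist_force: [-6.1, 3.8, 12.4]
width: -0.001
grip_force: 6.5
```

Emit:
{"name": "step_arm", "arguments": {
  "commands": [
    {"fingers":1,"dx":0,"dy":0,"dz":0.002,"roll":0},
    {"fingers":1,"dx":0,"dy":0,"dz":-0.003,"roll":0},
    {"fingers":1,"dx":0,"dy":0,"dz":-0.015,"roll":0},
    {"fingers":1,"dx":0,"dy":0,"dz":-0.05,"roll":0},
    {"fingers":1,"dx":0,"dy":0,"dz":-0.1,"roll":0},
    {"fingers":1,"dx":0,"dy":0,"dz":-0.13,"roll":0},
    {"fingers":1,"dx":0,"dy":0,"dz":-0.13,"roll":0}
  ]
}}

```text
time: 9.52
tool_pos: [0.5172, -0.2801, 0.1931]
tcp_rot: [1.689, 2.64, 0.0]
wrist_force: [-0.3, 0.4, -0.6]
width: 0.003
grip_force: 0.0
```

Run:
```python
from ball import *
p,d=read_camera("top");g=cv2.cvtColor(p,6)
print([ball(g,q) for q in((301,217),(400,203),(348,304))])
p,d=read_camera("scene")
p=np.clip(p[130:380,60:393].astype(float)*1.7,0,255).astype('uint8')
cv2.imwrite("pics/s6.png",cv2.resize(p,(800,600),interpolation=cv2.INTER_CUBIC))
s=read_state();print(s['tool_pos'],s['wrist_force'],s['time'])
```

```text
Traceback (most recent call last):
  File "ball.py", line 6, in ball
    n,l,s,q=cv2.connectedComponentsWithStats(m);k=1+np.argmax(s[1:,4]);q=q[k]+[u-7,v-7]
                                                    ~~~~~~~~~^^^^^^^^^
ValueError: attempt to get argmax of an empty sequence
```

Run:
```python
from ball import *
p,d=read_camera("top");g=cv2.cvtColor(p,6)
for q in((301,217),(400,203)):
    try:print(ball(g,q))
    except ValueError:print("hidden")
p,d=read_camera("scene")
p=np.clip(p[130:380,60:393].astype(float)*1.7,0,255).astype('uint8')
cv2.imwrite("pics/s6.png",cv2.resize(p,(800,600),interpolation=cv2.INTER_CUBIC))
s=read_state();print(s['tool_pos'],s['wrist_force'],s['time'])
```

```text
(np.float64(68.6819028102343), np.float64(0.13183021007101098), np.int32(28))
(np.float64(-53.45720404200245), np.float64(0.1319420580743241), np.int32(15))
[ 0.51411101 -0.27810266  0.18782834] [ 0.25279372  0.19282591 -0.83514405] 9.675
```

View pics/s6.png

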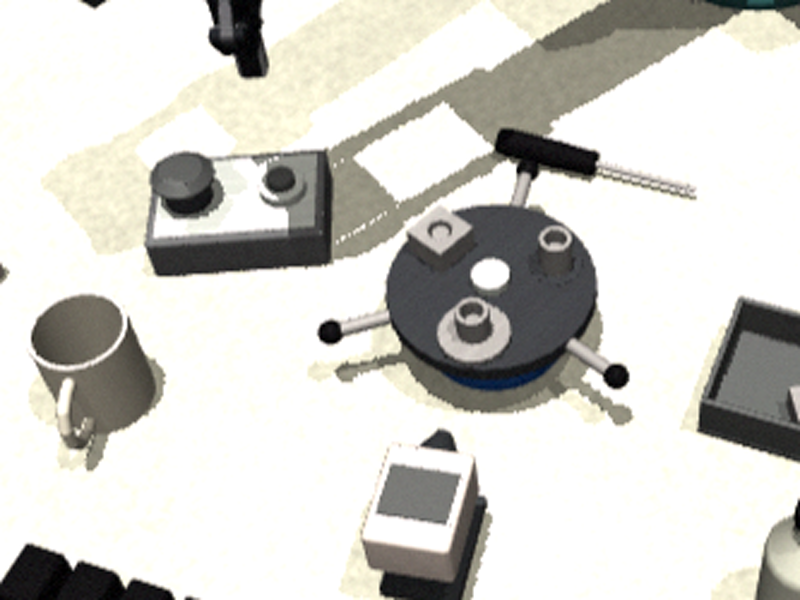

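```bash
python3 -c "
from workcell import *
print(finish_job())"
```

```text
the job is handed in; nothing more can be done
None
```

I turned the hub to within about half a degree of the nozzle line, pressed the start button to its end stop (about 12 N) and let it come up, touching nothing else that I could see. I handed the job in at about 9.7 s.

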